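Lay one place for the card-making class

ROBOT

A 6-joint arm with a two-finger parallel gripper is mounted at the origin on the work surface. World frame = base frame: x ahead of the robot, y to its left, z up, the work surface at z = 0. Lengths are in m, angles in rad, forces in N, time in s.
With the tool pointing down it reaches from about 0.25 to 0.775 m from the base axis. Payload 4 kg.
Tool frame: the origin (TCP) lies where the fingers leave the gripper's body, on its centre line; the fingertips stand 97 mm ahead of it and the grasp point (between the pads) lies 78 mm ahead of it; z points along the fingers, x is the direction in which the jaws open and shut, and the axes are right-handed (so a half turn about z gives the same grasp; the last joint's range is limited). The gripper opens to 94 mm and grips with 3 to 60 N. Pads are 16 mm wide; open, the fingers measure 119 mm over their backs; the gripper's body (75 mm by 177 mm) begins 78 mm behind the grasp point.
Start: joints at [-1.349, 0.087, 1.371, -0, 1.684, -0.103], TCP at [0.176, -0.521, 0.303] pointing down, gripper open.
Joint ranges: [-3.1, 3.1], [-0.76, 2.03], [0.27, 2.55], [-1.08, 4.22], [0.17, 2.65], [-2.57, 2.57]. Speed limits (rad/s): [2.79, 2.79, 3.14, 3.14, 3.14, 3.14].

INTERFACE

Orientations are given as [roll, pitch, yaw] about the fixed x, y, z axes, in that order (R = Rz(yaw) Ry(pitch) Rx(roll)).
In Python, from bench import * gives the robot as it stands.
- The arm moves only by the tool jog_arm, never from a script. Its argument "moves" is a list of rows, each a list of 7 numbers: the turn, a rotation vector about the world's x, y, z in rad, then the shift along the world's x, y, z in mm, then the finger opening in mm, from 0 to 94. In form: [[rx, ry, rz, tx, ty, tz, fingers], ...]. A call has 1 to 12 rows; each row shifts and turns the commanded pose from where the row before left it; what a row does not reach is not made up. A row lasts 1/8 s, in which the tool goes at most 62.5 mm and 10.7 degrees, less where a joint would pass 70% of its speed; a pose out of reach is approached as far as the arm can. A call is refused whole if a number of a shift passes 62.5 or a number of a turn 0.188, either way. A call with a gripper value outside its range is refused whole. The fingers move at their own pace and stop on an object; the grip force is fixed at half the most. Time passes only in rows, so rows that do not move let the fingers close. It gives the time, the measured TCP pose, the force and the opening at its end, in the units of the state.
- get_obs(): the state, without advancing time (a new reading comes with each control period).
- snapshot(name): name is "scene" or "top" or "wrist"; returns the picture (384x512x3 uint8, red, green, blue); there is no depth.
- get_calibration(name): a dict with "camera_matrix" (3x3 intrinsics, pixels), "R" (3x3) and "t" (3): a world point X has camera coordinates R X + t. Camera axes: x right, y down, z forward; pixel columns grow to the right and rows downward; lengths in m; the calibration is good to about 2 mm. A picture is of the moment at which its call begins: read the wrist's pose just before it. get_calibration takes no time and is no camera call; for the wrist camera it gives the pose at the moment of the call.
- close_job(): hands the job in, once; it reports no verdict.
Trained networks look in the newest picture that a camera, given by its name, has taken for a name from the list of things; names that differ only in an ending like _2 or _b are one class to them, and where a whole thing is asked for, a point or a joint stands for the part that bears it (a point fixed in the world has none). Each returns a list of dicts, best first, with "conf" (0 to 1); they miss things now and then, are a little off and sometimes report something else, mostly with a low value. They report only what shows in the picture. A call takes as long as a camera call. They do not tell look-alikes from the thing itself.
- look_for(label, camera): "bbox" ([left, top, right, bottom] in pixels, round what is visible of it).
The state is a dict: "time": time; "joint_positions": joint angles; "qvel": joint speeds; "joint_torque": joint torques, N m; "tool_pos": TCP position; "ee_rot": TCP orientation; "wrist_force": force on the tool from outside, world axes, zero at the start; "wrist_torque": the same for the moment, N m; "width": finger opening in m.
Only numpy, scipy, OpenCV 4.12 (cv2) and the standard library are available. Lean on these libraries where they do the work, as an engineer would, in place of code of your own. Each camera call takes 0.05 s, during which the arm holds its last target.

TASK

Lay this place for the card-making class: stand the squat paste pot in the middle of the white drip tile and the round knobbed paperweight in the middle of the card pad, and stack the three small tape rolls that lie loose on the bench, flat and straight, midway between the tile and the pad, the largest at the bottom and the smallest on top. Leave the tall tin, the wooden stamp and the big parcel-tape roll where they are.

Things in the scene. Friction and masses are not known exactly. Their poses are not given: they have to be found in the camera images.
- tile: White glazed ceramic drip tile, 100 x 100 mm, 8 mm thick, lying fixed on the bench (the bench top is at z = 0). Origin: centre of its underside; z up; the line to the card pad's centre runs along its y axis (+y or -y), and the two centres are 260 mm apart. It may lie left or right of the pad.
- pad: Glued pad of brown kraft cards, 100 mm (its x) x 85 mm (its y), 22 mm high, with a grey binding strip along its far (+x) edge, lying fixed on the bench and squared up with the tile. Origin: centre of its underside; z up; its flat top is 22 mm above the origin.
- pot: Squat closed paste pot: steel tin with paper label and yellow press-on lid, 60 mm diameter, 45 mm high, about 0.16 kg, standing upright. Origin: centre of its underside; z along its axis, up. (The tall tin, elsewhere on the bench, is of the same make but 80 mm high.)
- weight: Round dark-steel paperweight, about 0.4 kg: disc base 54 mm diameter and 14 mm high, coned up to a narrow neck (15 mm diameter at 30 mm height) and a round knob 22 mm in diameter between 33 and 48 mm height, top at 52 mm. Stands on its base. Origin: centre of its underside; z along its axis, up.
- roll_large: Largest of the three loose small plain white paper-tape rolls: 62 mm outer diameter, 38 mm high as it lies flat, with a 31 mm hole through its card core, about 75 g. Origin: centre of its underside; z along the roll's axis, up.
- roll_medium: Middle one of the three small plain white paper-tape rolls: 52 mm outer diameter, 24 mm high as it lies flat, 31 mm hole, about 35 g. Origin: centre of its underside; z along the roll's axis, up.
- roll_small: Smallest of the three small plain white paper-tape rolls: 42 mm outer diameter, 15 mm high as it lies flat, 31 mm hole, about 16 g. Origin: centre of its underside; z along the roll's axis, up.
- tall_tin: Bystander, to be left alone: tall closed tin, 74 mm diameter, 80 mm high, paper label, yellow lid, standing loose among the things. Origin: centre of its underside; z up.
- stamp: Bystander, to be left alone: rubber stamp with a rectangular wooden block 40 x 60 mm (x, y), 22 mm high, and a turned wooden handle on it, 69 mm high in all, standing loose among the things. Origin: centre of its underside; z up.
- parcel_roll: Bystander, to be left alone: big brown parcel-tape roll lying flat, 96 mm outer diameter, 76 mm hole, 48 mm high, loose. Origin: centre of its underside; z up.
Things that resemble listed ones, but are neither listed nor needed, are in the scene too. What is shaped like the roll_large but turquoise is not meant.

How it is judged:
At the end, for the whole second after the job is handed in: Pot upright on the tile and paperweight upright on the pad, each within 15 mm of its centre; large roll flat on the bench within 15 mm of midway between tile and pad, medium roll flat on it and small roll on that, each centred within 10 mm; all released and at rest (horizontal distance between pot and tile below 0.015 m and height (world z) of pot between 0.004 and 0.012 m and horizontal distance between weight and pad below 0.015 m and height (world z) of weight between 0.018 and 0.026 m and x of roll_large in the frame of tile between -0.015 and 0.015 m and (y of roll_large in the frame of tile between 0.115 and 0.145 m or y of roll_large in the frame of tile between -0.145 and -0.115 m) and horizontal distance between roll_large and pad below 0.16 m and height (world z) of roll_large between -0.004 and 0.004 m and horizontal distance between roll_medium and roll_large below 0.01 m and height (world z) of roll_medium between 0.034 and 0.042 m and horizontal distance between roll_small and roll_medium below 0.01 m and height (world z) of roll_small between 0.058 and 0.066 m and angle between each of pot, roll_large, roll_medium, roll_small, weight's own z axis and vertical below 0.12 rad and linear speed of each of pot, roll_large, roll_medium, roll_small, weight below 0.02 m/s and angular speed of each of pot, roll_large, roll_medium, roll_small, weight below 0.2 rad/s); the robot touches nothing.
It fails at once if the tall tin is pushed more than 25 mm from its place or knocked over (distance of tall_tin from where it was at the start of the episode above 0.025 m).
It fails at once if the wooden stamp is pushed more than 25 mm from its place or knocked over (distance of stamp from where it was at the start of the episode above 0.025 m).
It fails at once if the big parcel-tape roll is pushed more than 25 mm from its place or knocked over (distance of parcel_roll from where it was at the start of the episode above 0.025 m).
It also fails if it takes over 128 s, if anything falls off the work surface, if the arm or the gripper's body presses on something with over 40 N, if the wrist force passes 120 N, or if a joint passes its speed limit or range.

## Working session

There is one attempt and no reset: what is moved stays moved. The work goes in short steps, Python scripts to look and compute and a tool call to move; the robot and the scene stay as the last step left them, time stands still between calls to the robot, and variables do not carry over. Pictures are saved under pics/ and viewed, and the job is handed in when it is done.

Besides the shell and the picture viewer there is one more tool, called after "Request:" by a JSON object that holds its "name" and its "arguments", one argument or row to a line. jog_arm: Moves the arm, as the interface text tells. Its arguments: {"type":"object","properties":{"moves":{"type":"array","items":{"type":"array","items":{"type":"number"}}}},"required":["moves"]}

```bash
mkdir -p pics; ls; python3 - <<'E'
from bench import *
import cv2
o=get_obs(); print(o)
for n in ["scene","top","wrist"]:
    im=snapshot(n); cv2.imwrite(f"pics/{n}0.png",im[:,:,::-1]); c=get_calibration(n); print(n,c)
E
```

```text
pics
{'time': 0.0, 'joint_positions': array([-1.34910864e+00,  8.79414927e-02,  1.37224645e+00,  2.48100580e-05,
        1.68359824e+00, -1.03134901e-01]), 'qvel': array([-0.00046235,  0.00070663, -0.00023526,  0.00056152,  0.0010921 ,
        0.00017952]), 'joint_torque': array([ 4.67444006e-04, -3.40181065e+01, -3.02423894e+01,  7.16978568e-02,
        3.29866132e-02, -1.70162416e-04]), 'tool_pos': array([ 0.17543621, -0.52091395,  0.30151529]), 'ee_rot': array([-3.14134230e+00,  2.17933637e-03, -1.24597070e+00]), 'wrist_force': array([-0.16369597,  0.17553808, -0.33954934]), 'wrist_torque': array([ 0.03479941,  0.01957734, -0.00981539]), 'width': 0.09406828600306309}
scene {'camera_matrix': array([[381.01482775,   0.        , 261.65560013],
       [  0.        , 381.01482775, 188.56827933],
       [  0.        ,   0.        ,   1.        ]]), 'R': array([[-0.87583247,  0.48258201, -0.00566441],
       [ 0.33836185,  0.60563524, -0.72022025],
       [-0.34413477, -0.6327089 , -0.69372235]]), 't': array([ 0.47577794, -0.15203356,  1.24575269])}
top {'camera_matrix': array([[363.60281173,   0.        , 252.64392561],
       [  0.        , 363.60281173, 194.72580957],
       [  0.        ,   0.        ,   1.        ]]), 'R': array([[-0.00604035, -0.99993931, -0.0092132 ],
       [-0.99023076,  0.00726471, -0.13924896],
       [ 0.13930744,  0.00828208, -0.99021454]]), 't': array([-0.00144008,  0.55145839,  1.01306014])}
wrist {'camera_matrix': array([[304.38787282,   0.        , 258.17103444],
       [  0.        , 304.38787282, 193.46505895],
       [  0.        ,   0.        ,   1.        ]]), 'R': array([[ 0.31919897, -0.94768545, -0.00207752],
       [-0.91328025, -0.30819449,  0.26633691],
       [-0.2530439 , -0.08311711, -0.96387776]]), 't': array([-0.54938189, -0.0273667 ,  0.39184967])}
```

View pics/top0.png

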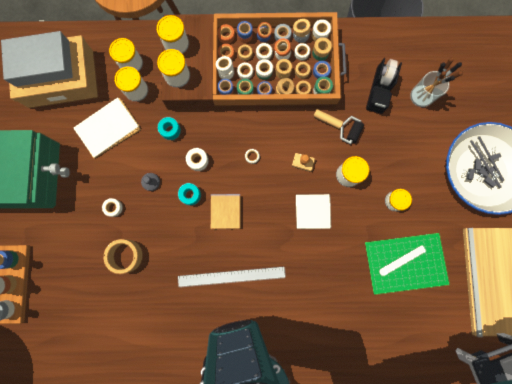

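View pics/scene0.png

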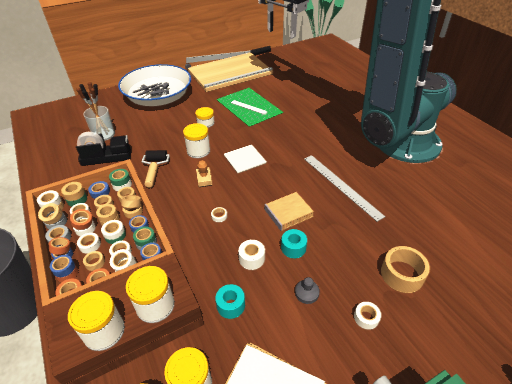

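View pics/wrist0.png

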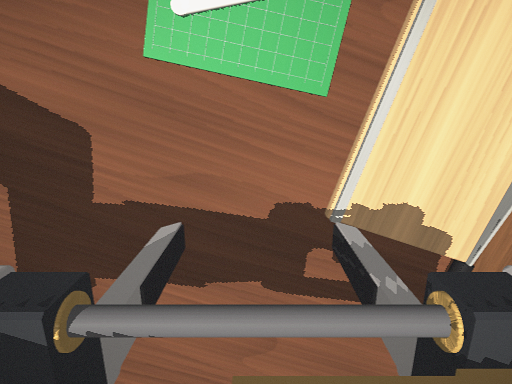

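Top view: tile (313,211), pad (226,211). The small tin at (399,200) is the pot and the one at (353,171) is the tall tin. The weight is at (150,181), stamp at (304,161), parcel roll at (122,257). White rolls are at (197,159), (112,207) and (252,156). I'll check these with crops and measurements.

```bash
cat > h.py <<'E'
from bench import *
import numpy as np, cv2
def ray(cal,uv):
    K=cal["camera_matrix"];R=cal["R"];t=cal["t"]
    d=R.T@np.linalg.solve(K,[uv[0],uv[1],1.]);c=-R.T@t
    return c,d
def atz(cal,uv,z):
    c,d=ray(cal,uv);s=(z-c[2])/d[2];return c+s*d
def proj(cal,X):
    p=cal["R"]@np.array(X)+cal["t"];p=cal["camera_matrix"]@p;return p[:2]/p[2]
E
python3 - <<'E'
from h import *
im=snapshot("top");c=get_calibration("top")
crop=im[130:285,90:430][:,:,::-1]
cv2.imwrite("pics/crop1.png",cv2.resize(crop,None,fx=2.3,fy=2.3,interpolation=cv2.INTER_CUBIC))
H=dict(tile=.008,pad=.022,pot=.022,weight=.02,roll_large=.019,roll_medium=.012,roll_small=.0075,tall_tin=.04,stamp=.011,parcel_roll=.024)
for k,h in H.items():
    for d in look_for(k,"top")[:4]:
        b=d["bbox"];u=((b[0]+b[2])/2,(b[1]+b[3])/2)
        print(k,round(d["conf"],2),np.round(b),np.round(atz(c,u,h)[:2],3), "size mm",np.round((b[2]-b[0])*1000/363*1.0))
print(get_obs()["time"])
E
```

```text
tile 0.97 [297. 197. 331. 226.] [ 0.504 -0.185] size mm 93.0
pad 0.56 [212. 195. 239. 228.] [0.505 0.074] size mm 74.0
pot 0.72 [383. 189. 411. 209.] [ 0.538 -0.426] size mm 79.0
weight 0.5 [141. 175. 160. 190.] [0.592 0.297] size mm 52.0
roll_large 0.89 [187. 150. 212. 173.] [0.656 0.153] size mm 67.0
roll_large 0.8 [157. 118. 179. 140.] [0.756 0.25 ] size mm 63.0
roll_large 0.64 [177. 186. 199. 203.] [0.556 0.185] size mm 60.0
roll_medium 0.55 [102. 197. 122. 215.] [0.524 0.412] size mm 55.0
roll_small 0.63 [245. 149. 259. 161.] [ 0.677 -0.004] size mm 39.0
tall_tin 0.85 [335. 156. 371. 185.] [ 0.62  -0.297] size mm 98.0
tall_tin 0.58 [140. 178. 161. 191.] [0.583 0.292] size mm 60.0
stamp 0.8 [291. 154. 313. 170.] [ 0.652 -0.154] size mm 59.0
stamp 0.46 [104. 241. 141. 274.] [0.374 0.374] size mm 101.0
0.7
```

View pics/crop1.png

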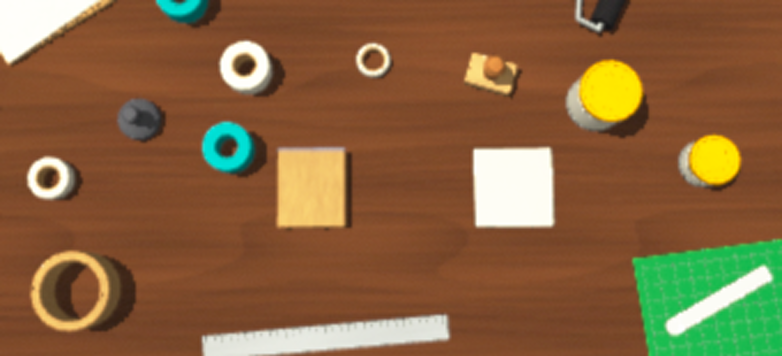

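Request:
{"name": "jog_arm", "arguments": {
  "moves": [
    [0,0,0.1,36,50,0,94],
    [0,0,0.1,36,50,0,94],
    [0,0,0.1,36,50,0,94],
    [0,0,0.1,36,50,0,94],
    [0,0,0.1,36,50,0,94],
    [0,0,0.1,36,50,0,94],
    [0,0,0.1,36,50,0,94],
    [0,0,0.1,36,50,0,94],
    [0,0,0.1,36,50,0,94],
    [0,0,0.1,36,50,0,94],
    [0,0,0.1,36,50,0,94],
    [0,0,0.1,36,50,0,94]
  ]
}}

```text
time: 2.2
tool_pos: [0.6085, 0.0806, 0.3029]
ee_rot: [3.141, -0.001, -0.043]
wrist_force: [1.4, -0.7, -0.2]
width: 0.0941
```

Request:
{"name": "jog_arm", "arguments": {
  "moves": [
    [0,0,0.046,24,37,0,94],
    [0,0,0,24,37,0,94],
    [0,0,0,0,0,0,94],
    [0,0,0,0,0,0,94]
  ]
}}

```text
time: 2.7
tool_pos: [0.6553, 0.1523, 0.3024]
ee_rot: [3.141, 0.001, -0.0]
wrist_force: [-1.4, 0.1, 1.1]
width: 0.094
```

```bash
cat >> h.py <<'E'
from scipy.optimize import least_squares
def model(cal,x,y,prof,z0=0):
    a=np.linspace(0,2*np.pi,72)
    P=np.array([proj(cal,[x+r*np.cos(t),y+r*np.sin(t),z0+z]) for r,z in prof for t in a])
    return P
def bb(P): return np.r_[P.min(0),P.max(0)]
def fit(cal,mask,prof,x0,z0=0):
    # mask: uint8, choose component containing nearest to predicted centre
    n,L,S,C=cv2.connectedComponentsWithStats(mask)
    u=proj(cal,[*x0,z0+prof[-1][1]/2])
    best=min(range(1,n),key=lambda i:np.hypot(*(C[i]-u)) if S[i,4]>150 else 1e9)
    s=S[best];b=np.array([s[0],s[1],s[0]+s[2]-1,s[1]+s[3]-1.])
    r=least_squares(lambda p:bb(model(cal,*p,prof,z0))-b,x0)
    return r.x,np.round(r.fun,1),b
PROF=dict(roll_large=[(.031,0),(.031,.038)],roll_medium=[(.026,0),(.026,.024)],roll_small=[(.021,0),(.021,.015)],
 pot=[(.03,0),(.03,.045)],weight=[(.027,0),(.027,.014),(.0075,.03),(.011,.04),(.006,.052)])
def wsnap(name):
    cal=get_calibration("wrist");im=snapshot("wrist");cv2.imwrite(f"pics/{name}.png",im[:,:,::-1]);return cal,im
def white(im):
    h=cv2.cvtColor(im,cv2.COLOR_RGB2HSV);return ((h[:,:,1]<70)&(h[:,:,2]>110)).astype(np.uint8)
E
python3 - <<'E'
from h import *
cal,im=wsnap("w1")
print(fit(cal,white(im),PROF["roll_large"],(.656,.153)),proj(cal,[.656,.153,.019]))
cv2.imwrite("pics/w1m.png",white(im)*255)
E
```

```text
(array([0.66066276, 0.16178288]), array([-0.3, -1. ,  0.3,  1. ]), array([236., 141., 289., 195.])) [258.46379981 174.32284907]
```

View pics/w1.png

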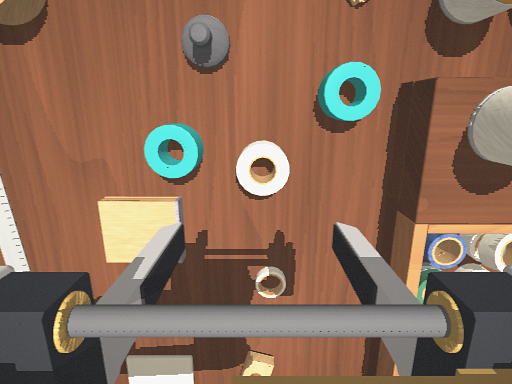

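Wrist view: the white roll at (263,168) has the size of roll_large. The turquoise look-alikes are at (173,152) and (350,92). Refitting all the white and yellow things in the top view for a cross-check.

```bash
python3 - <<'E'
from h import *
cal=get_calibration("top");im=snapshot("top");m=white(im)
for k,x0 in dict(roll_large=(.66,.16),roll_medium=(.524,.412),roll_small=(.677,-.004)).items():
    print(k,fit(cal,m,PROF[k],x0))
h=cv2.cvtColor(im,cv2.COLOR_RGB2HSV)
y=((h[:,:,0]>20)&(h[:,:,0]<35)&(h[:,:,1]>200)&(h[:,:,2]>150)).astype(np.uint8)
print("pot",fit(cal,y,[(.03,.04),(.03,.045)],(.538,-.426)))
print("tile",fit(cal,m,[(.05,.008)],(.504,-.185)))
d=(h[:,:,2]<95)&(h[:,:,1]<80); print("weight",fit(cal,d.astype(np.uint8),PROF["weight"],(.592,.297)))
p=((h[:,:,0]>10)&(h[:,:,0]<25)&(h[:,:,1]<160)&(h[:,:,2]>150)).astype(np.uint8);print("pad",fit(cal,p,[(.0425,.022)],(.505,.074)))
E
```

```text
roll_large (array([0.73939647, 0.25381191]), array([ 0.7, -3.3, -0.8,  3.4]), array([154., 126., 179., 143.]))
roll_medium (array([0.52130877, 0.41312182]), array([-0.8, -0.2,  0.9,  0.2]), array([102., 198., 121., 216.]))
roll_small (array([ 0.50579072, -0.1829953 ]), array([ 9.6,  9.7, -9.4, -9.7]), array([296., 194., 330., 228.]))
pot (array([ 0.53545904, -0.42874156]), array([-0.4, -0.5,  0.4,  0.5]), array([390., 189., 411., 209.]))
tile (array([ 0.50618393, -0.18283362]), array([ 0.1,  0.1, -0.1, -0.1]), array([296., 194., 330., 228.]))
weight (array([0.5476913 , 0.26727826]), array([ 20.7,  -2.2, -21. ,   2.4]), array([131., 191., 192., 205.]))
pad (array([0.50356111, 0.07753438]), array([-0. ,  2.5,  0. , -2.5]), array([210., 195., 239., 229.]))
```

Request:
{"name": "jog_arm", "arguments": {
  "moves": [
    [0,0,0,5,9,-50,80],
    [0,0,0,0,0,-50,80],
    [0,0,0,0,0,0,80]
  ]
}}

```text
time: 3.18
tool_pos: [0.6577, 0.1601, 0.1973]
ee_rot: [3.14, 0.011, -0.002]
wrist_force: [-1.6, 0.4, 0.0]
width: 0.08
```

```bash
python3 - <<'E'
from h import *
o=get_obs();print(o["tool_pos"],o["time"],o["width"])
cal,im=wsnap("w2")
print(fit(cal,white(im),PROF["roll_large"],(.6606,.162)))
E
```

```text
[0.65774352 0.16012421 0.19728244] 3.175 0.07999554149218505
(array([0.66049544, 0.1620127 ]), array([-0.4, -0.9,  0.4,  1. ]), array([226., 160., 300., 237.]))
```

View pics/w2.png

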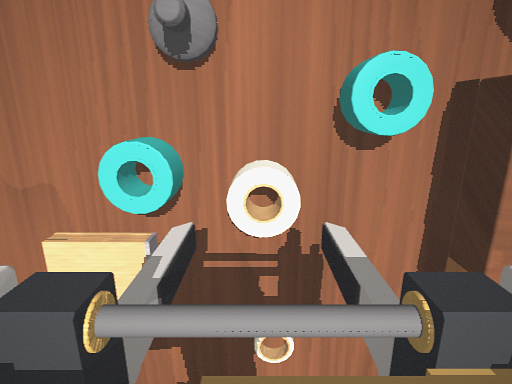

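Request:
{"name": "jog_arm", "arguments": {
  "moves": [
    [0,0,0,0,0,-45,80],
    [0,0,0,0,0,-45,80],
    [0,0,0,0,0,0,80],
    [0,0,0,0,0,0,80]
  ]
}}

```text
time: 3.72
tool_pos: [0.6625, 0.1617, 0.1171]
ee_rot: [-3.141, -0.006, -0.0]
wrist_force: [0.9, 0.2, 0.2]
width: 0.0799
```

Request:
{"name": "jog_arm", "arguments": {
  "moves": [
    [0,0,0,0,0,-7,80],
    [0,0,0,0,0,0,80],
    [0,0,0,0,0,0,50],
    [0,0,0,0,0,0,50],
    [0,0,0,0,0,0,50],
    [0,0,0,0,0,0,50],
    [0,0,0,0,0,0,50]
  ]
}}

```text
time: 4.6
tool_pos: [0.6606, 0.1618, 0.106]
ee_rot: [-3.142, -0.0, 0.0]
wrist_force: [-0.2, 0.1, 2.0]
width: 0.0609
```

Request:
{"name": "jog_arm", "arguments": {
  "moves": [
    [0,0,0,0,0,50,50],
    [0,0,0,0,0,50,50],
    [0,0,0,-31,-43,30,50],
    [0,0,0,-31,-43,30,50],
    [0,0,0,-31,-43,30,50],
    [0,0,0,-31,-43,0,50],
    [0,0,0,-31,-43,0,50],
    [0,0,0,0,0,0,50],
    [0,0,0,0,0,0,50],
    [0,0,0,0,0,0,50],
    [0,0,0,0,0,0,50]
  ]
}}

```text
time: 5.98
tool_pos: [0.5061, -0.0524, 0.2954]
ee_rot: [-3.141, 0.0, 0.002]
wrist_force: [-0.6, -0.2, -0.1]
width: 0.0613
```

```bash
python3 - <<'E'
from h import *
o=get_obs();print(o["tool_pos"],o["time"],o["width"])
cal,im=wsnap("w3")
print(cal)
E
```

```text
[ 0.50606322 -0.05235014  0.2953854 ] 5.975 0.061336258613772295
{'camera_matrix': array([[304.38787282,   0.        , 258.17103444],
       [  0.        , 304.38787282, 193.46505895],
       [  0.        ,   0.        ,   1.        ]]), 'R': array([[ 9.99997997e-01,  1.83047738e-03, -8.09857434e-04],
       [ 1.97986263e-03, -9.64052819e-01,  2.65703299e-01],
       [-2.94381463e-04, -2.65704370e-01, -9.64054511e-01]]), 't': array([-0.50632121, -0.07719753,  0.37066062])}
```

View pics/w3.png

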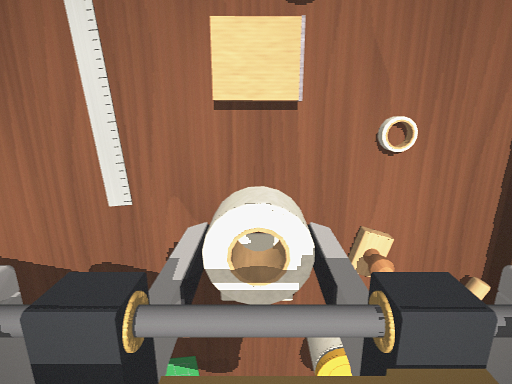

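```bash
python3 - <<'E'
from h import *
im=cv2.imread("pics/w3.png")
cal=get_calibration("wrist")
for u in [(210,16),(305,15),(303,100),(212,100)]: print(np.round(atz(cal,u,.022)[:2],4))
cv2.imwrite("pics/w3c.png",cv2.resize(im[0:120,190:320],None,fx=5,fy=5,interpolation=cv2.INTER_NEAREST))
h=cv2.cvtColor(im[:,:,::-1].copy(),cv2.COLOR_RGB2HSV)
print(fit(cal,white(im[:,:,::-1].copy()),PROF["roll_small"],(.677,-.004)))
E
```

```text
[0.4558 0.1189]
[0.5549 0.12  ]
[0.5563 0.0353]
[0.4547 0.0351]
(array([ 0.67227013, -0.00235748]), array([-1. , -0.8,  0.9,  0.9]), array([378., 116., 417., 151.]))
```

View pics/w3c.png

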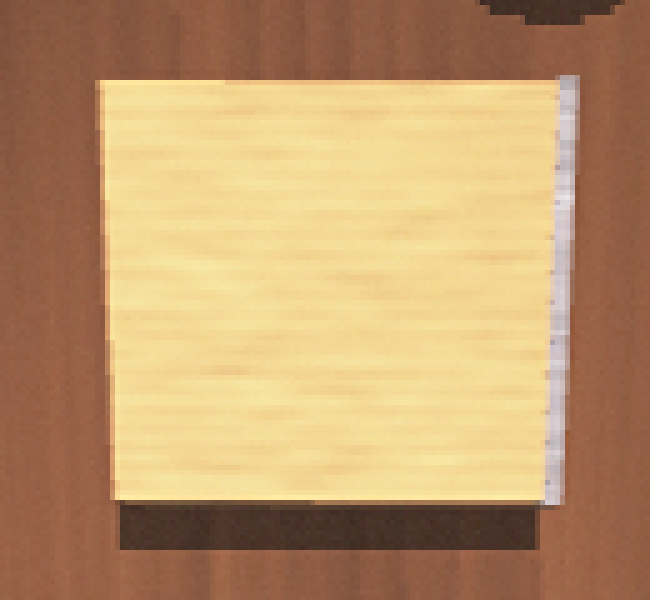

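Request:
{"name": "jog_arm", "arguments": {
  "moves": [
    [0,0,0,-1,-1,-50,50],
    [0,0,0,0,0,-50,50],
    [0,0,0,0,0,-45,50],
    [0,0,0,0,0,-25,50],
    [0,0,0,0,0,0,50],
    [0,0,0,0,0,0,50],
    [0,0,0,0,0,0,50]
  ]
}}

```text
time: 6.9
tool_pos: [0.5057, -0.0544, 0.1277]
ee_rot: [3.141, -0.004, 0.0]
wrist_force: [0.4, 1.0, 0.1]
width: 0.0614
```

Request:
{"name": "jog_arm", "arguments": {
  "moves": [
    [0,0,0,0,0,-10,50],
    [0,0,0,0,0,-8,50],
    [0,0,0,0,0,0,50],
    [0,0,0,0,0,0,50]
  ]
}}

```text
time: 7.4
tool_pos: [0.5044, -0.0542, 0.1075]
ee_rot: [-3.141, 0.0, 0.0]
wrist_force: [-0.1, 0.1, -0.2]
width: 0.0615
```

Request:
{"name": "jog_arm", "arguments": {
  "moves": [
    [0,0,0,0,0,-1,50],
    [0,0,0,0,0,0,50],
    [0,0,0,0,0,0,50],
    [0,0,0,0,0,0,85],
    [0,0,0,0,0,0,85],
    [0,0,0,0,0,0,85]
  ]
}}

```text
time: 8.15
tool_pos: [0.5046, -0.0543, 0.1068]
ee_rot: [3.142, -0.0, -0.0]
wrist_force: [0.7, -0.1, 0.5]
width: 0.0847
```

Request:
{"name": "jog_arm", "arguments": {
  "moves": [
    [0,0,0,0,0,50,85],
    [0,0,0,0,0,50,85],
    [0,0,0,0,0,50,85],
    [0,0,0,0,0,40,85],
    [0,0,0,0,0,0,85],
    [0,0,0,0,0,0,85]
  ]
}}

```text
time: 8.9
tool_pos: [0.5042, -0.0542, 0.2955]
ee_rot: [-3.141, 0.002, -0.0]
wrist_force: [-0.3, -0.0, -1.5]
width: 0.0851
```

```bash
python3 - <<'E'
from h import *
o=get_obs();print(o["tool_pos"],o["time"],o["width"])
cal,im=wsnap("w4")
print(fit(cal,white(im),PROF["roll_large"],(.505,-.053)))
E
```

```text
[ 0.50415835 -0.05419815  0.295533  ] 8.9 0.08507498500640016
(array([ 0.50463296, -0.05351614]), array([-0.6, -1.1,  0.6,  1.1]), array([232., 149., 285., 204.]))
```

View pics/w4.png

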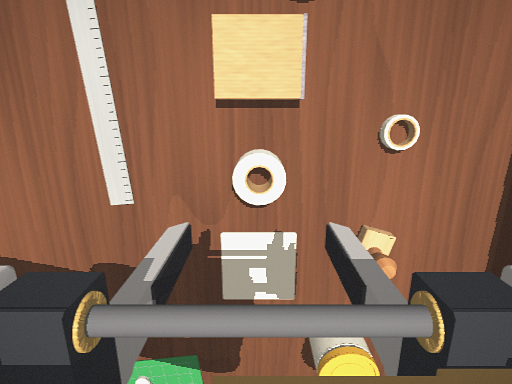

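Large roll stands at (259,178), about (0.5046, -0.0535), where it should be. Next is the medium roll.

Request:
{"name": "jog_arm", "arguments": {
  "moves": [
    [0,0,0,2,52,0,80],
    [0,0,0,2,52,0,80],
    [0,0,0,2,52,0,80],
    [0,0,0,2,52,0,80],
    [0,0,0,2,52,0,80],
    [0,0,0,2,52,0,80],
    [0,0,0,2,52,0,80],
    [0,0,0,2,52,0,80],
    [0,0,0,1,51,0,80],
    [0,0,0,0,0,-40,80],
    [0,0,0,0,0,0,80],
    [0,0,0,0,0,0,80]
  ]
}}

```text
time: 10.45
tool_pos: [0.5215, 0.4122, 0.2561]
ee_rot: [3.141, 0.001, -0.001]
wrist_force: [0.2, -0.2, 0.4]
width: 0.0803
```

```bash
python3 - <<'E'
from h import *
o=get_obs();print(o["tool_pos"],o["time"],o["width"])
cal,im=wsnap("w5")
print(fit(cal,white(im),PROF["roll_medium"],(.521,.413)))
E
```

```text
[0.52152972 0.41215202 0.25614611] 10.45 0.08030999646048731
(array([0.51941466, 0.41276266]), array([-0.5, -0.5,  0.5,  0.5]), array([232., 157., 280., 207.]))
```

View pics/w5.png

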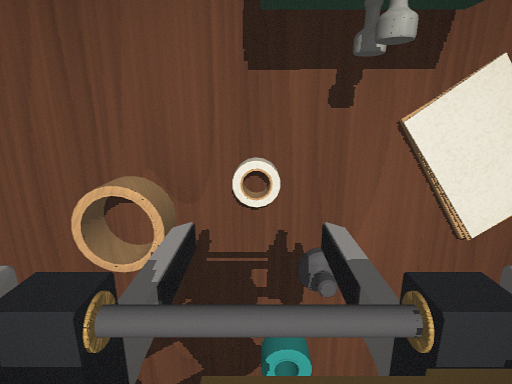

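Request:
{"name": "jog_arm", "arguments": {
  "moves": [
    [0,0,0,-2,0,-50,80],
    [0,0,0,0,0,-50,80],
    [0,0,0,0,0,-35,80],
    [0,0,0,0,0,-10,80],
    [0,0,0,0,0,0,80],
    [0,0,0,0,0,0,80],
    [0,0,0,0,0,0,80]
  ]
}}

```text
time: 11.38
tool_pos: [0.5204, 0.4133, 0.1141]
ee_rot: [-3.139, -0.003, -0.0]
wrist_force: [0.0, 0.1, 0.1]
width: 0.08
```

Request:
{"name": "jog_arm", "arguments": {
  "moves": [
    [0,0,0,0,0,-8,80],
    [0,0,0,0,0,0,80],
    [0,0,0,0,0,0,40],
    [0,0,0,0,0,0,40],
    [0,0,0,0,0,0,40],
    [0,0,0,0,0,0,40],
    [0,0,0,0,0,0,40],
    [0,0,0,0,0,0,40]
  ]
}}

```text
time: 12.38
tool_pos: [0.5195, 0.4128, 0.1038]
ee_rot: [-3.141, -0.0, 0.0]
wrist_force: [-0.7, -0.3, 0.4]
width: 0.0507
```

Request:
{"name": "jog_arm", "arguments": {
  "moves": [
    [0,0,0,0,0,50,40],
    [0,0,0,0,0,50,40],
    [0,0,0,-2,-52,50,40],
    [0,0,0,-2,-52,0,40],
    [0,0,0,-2,-52,0,40],
    [0,0,0,-2,-52,0,40],
    [0,0,0,-2,-52,0,40],
    [0,0,0,-2,-52,0,40],
    [0,0,0,-2,-52,0,40],
    [0,0,0,-1,-52,0,40],
    [0,0,0,0,-51,0,40],
    [0,0,0,0,0,0,40]
  ]
}}

```text
time: 13.88
tool_pos: [0.5045, -0.0503, 0.247]
ee_rot: [3.141, -0.0, -0.006]
wrist_force: [-0.4, -0.2, -0.2]
width: 0.0507
```

Request:
{"name": "jog_arm", "arguments": {
  "moves": [
    [0,0,0,0,0,-40,40],
    [0,0,0,0,0,-40,40],
    [0,0,0,0,0,-20,40],
    [0,0,0,0,0,0,40],
    [0,0,0,0,0,0,40],
    [0,0,0,0,0,0,40]
  ]
}}

```text
time: 14.62
tool_pos: [0.5057, -0.0471, 0.1487]
ee_rot: [3.141, -0.003, 0.0]
wrist_force: [1.3, -0.1, 0.6]
width: 0.0509
```

Request:
{"name": "jog_arm", "arguments": {
  "moves": [
    [0,0,0,-1,-6.5,0,40],
    [0,0,0,0,0,0,40],
    [0,0,0,0,0,0,40],
    [0,0,0,0,0,0,40]
  ]
}}

```text
time: 15.12
tool_pos: [0.5037, -0.0538, 0.147]
ee_rot: [-3.142, -0.0, -0.0]
wrist_force: [0.3, -0.9, -0.2]
width: 0.0505
```

```bash
python3 - <<'E'
from h import *
o=get_obs();print(o["tool_pos"],o["time"],o["width"])
cal,im=wsnap("w6")
E
```

```text
[ 0.50374764 -0.05384718  0.14700603] 15.125 0.05053520581645364
```

View pics/w6.png

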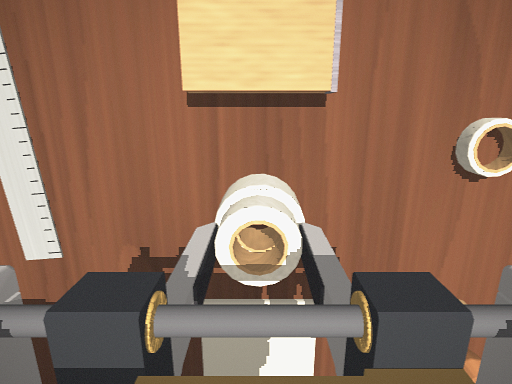

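Request:
{"name": "jog_arm", "arguments": {
  "moves": [
    [0,0,0,0.5,0,-4.5,40],
    [0,0,0,0,0,0,40],
    [0,0,0,0,0,0,40],
    [0,0,0,0,0,0,40]
  ]
}}

```text
time: 15.68
tool_pos: [0.5043, -0.0538, 0.1425]
ee_rot: [3.142, 0.0, 0.0]
wrist_force: [-0.1, -0.5, -0.3]
width: 0.0509
```

Request:
{"name": "jog_arm", "arguments": {
  "moves": [
    [0,0,0,0,0,-0.5,40],
    [0,0,0,0,0,0,40],
    [0,0,0,0,0,0,75],
    [0,0,0,0,0,0,75],
    [0,0,0,0,0,0,75],
    [0,0,0,0,0,50,75],
    [0,0,0,0,0,50,75],
    [0,0,0,0,0,50,75],
    [0,0,0,0,0,0,75],
    [0,0,0,0,0,0,75],
    [0,0,0,0,0,0,75]
  ]
}}

```text
time: 17.05
tool_pos: [0.5036, -0.0536, 0.2898]
ee_rot: [-3.141, 0.004, -0.0]
wrist_force: [0.3, 0.2, 1.1]
width: 0.0749
```

```bash
python3 - <<'E'
from h import *
o=get_obs();print(o["tool_pos"],o["time"],o["width"])
cal,im=wsnap("w7")
print(fit(cal,white(im),PROF["roll_small"],(.672,-.002)))
for r,z in [(.0155,.062),(.026,.062),(.031,.038)]:
    P=model(cal,.5046,-.0538,[(r,z)]).astype(int)
    im=im.copy();cv2.polylines(im,[P.reshape(-1,1,2)],True,(255,0,0),1)
cv2.imwrite("pics/w7o.png",im[:,:,::-1])
E
```

```text
[ 0.50358728 -0.05362536  0.28980859] 17.05 0.07491134887324179
(array([ 0.67259764, -0.00258728]), array([-1. , -0.6,  0.9,  0.7]), array([383., 115., 423., 151.]))
```

View pics/w7o.png

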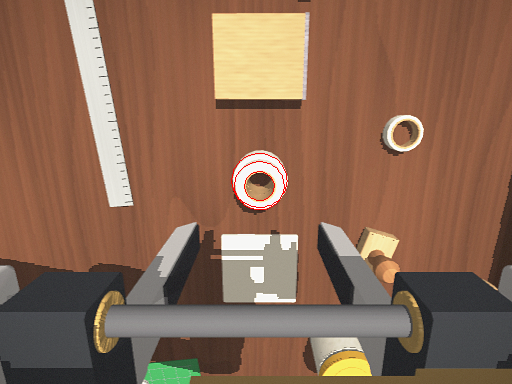

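Medium roll is centred on the large one; the red model outlines match at (259,182). Next the small roll at (403,133).

Request:
{"name": "jog_arm", "arguments": {
  "moves": [
    [0,0,0,42,13,0,70],
    [0,0,0,42,13,0,70],
    [0,0,0,42,13,0,70],
    [0,0,0,42,12,0,70],
    [0,0,0,0,0,-40,70],
    [0,0,0,0,0,-40,70],
    [0,0,0,0,0,0,70],
    [0,0,0,0,0,0,70],
    [0,0,0,0,0,0,70]
  ]
}}

```text
time: 18.23
tool_pos: [0.6731, -0.0029, 0.2149]
ee_rot: [3.141, -0.005, -0.0]
wrist_force: [-0.8, -0.2, -0.1]
width: 0.0696
```

```bash
python3 - <<'E'
from h import *
o=get_obs();print(o["tool_pos"],o["time"],o["width"])
cal,im=wsnap("w8")
print(fit(cal,white(im),PROF["roll_small"],(.672,-.002)))
E
```

```text
[ 0.67313041 -0.00292311  0.21493295] 18.225 0.06958485445985824
(array([ 0.67205763, -0.00237866]), array([-0.4, -1.1,  0.4,  1.1]), array([234., 169., 277., 212.]))
```

View pics/w8.png

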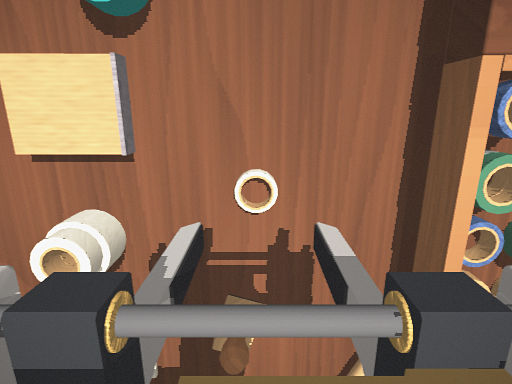

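Request:
{"name": "jog_arm", "arguments": {
  "moves": [
    [0,0,0,-1,0.5,-50,70],
    [0,0,0,0,0,-45,70],
    [0,0,0,0,0,-8,70],
    [0,0,0,0,0,0,70],
    [0,0,0,0,0,0,70],
    [0,0,0,0,0,0,70]
  ]
}}

```text
time: 19.02
tool_pos: [0.6725, -0.0024, 0.1117]
ee_rot: [3.141, -0.004, -0.0]
wrist_force: [-0.7, -0.0, 0.2]
width: 0.0704
```

Request:
{"name": "jog_arm", "arguments": {
  "moves": [
    [0,0,0,0,0,-8,70],
    [0,0,0,0,0,0,70],
    [0,0,0,0,0,0,70],
    [0,0,0,0,0,0,70]
  ]
}}

```text
time: 19.52
tool_pos: [0.6713, -0.0023, 0.101]
ee_rot: [3.142, -0.0, 0.0]
wrist_force: [0.5, 0.3, 0.4]
width: 0.0698
```

Request:
{"name": "jog_arm", "arguments": {
  "moves": [
    [0,0,0,0.5,0,0,32],
    [0,0,0,0,0,0,32],
    [0,0,0,0,0,0,32],
    [0,0,0,0,0,0,32],
    [0,0,0,0,0,0,32],
    [0,0,0,0,0,0,32]
  ]
}}

```text
time: 20.27
tool_pos: [0.6718, -0.0023, 0.1011]
ee_rot: [3.142, -0.0, 0.0]
wrist_force: [0.5, 0.5, 0.6]
width: 0.0407
```

Request:
{"name": "jog_arm", "arguments": {
  "moves": [
    [0,0,0,0,0,50,32],
    [0,0,0,0,0,50,32],
    [0,0,0,-42,-13,0,32],
    [0,0,0,-42,-13,0,32],
    [0,0,0,-42,-13,0,32],
    [0,0,0,-41,-12.5,0,32],
    [0,0,0,0,0,0,32],
    [0,0,0,0,0,-25,32],
    [0,0,0,0,0,0,32],
    [0,0,0,0,0,0,32],
    [0,0,0,0,0,0,32]
  ]
}}

```text
time: 21.65
tool_pos: [0.5057, -0.0538, 0.177]
ee_rot: [3.141, -0.002, 0.0]
wrist_force: [-0.4, 0.3, -0.1]
width: 0.0407
```

```bash
python3 - <<'E'
from h import *
o=get_obs();print(o["tool_pos"],o["time"],o["width"])
cal,im=wsnap("w9")
E
```

```text
[ 0.50566438 -0.05377944  0.17699305] 21.65 0.04066337061617394
```

View pics/w9.png

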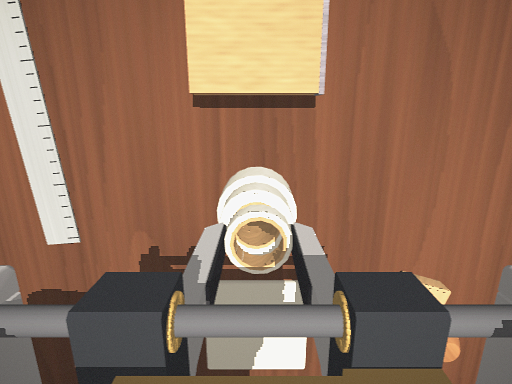

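Request:
{"name": "jog_arm", "arguments": {
  "moves": [
    [0,0,0,-1,0,-12,32],
    [0,0,0,0,0,0,32],
    [0,0,0,0,0,0,32],
    [0,0,0,0,0,0,32]
  ]
}}

```text
time: 22.2
tool_pos: [0.5036, -0.0538, 0.1638]
ee_rot: [-3.141, 0.0, -0.0]
wrist_force: [-0.6, -0.3, 0.6]
width: 0.0405
```

Request:
{"name": "jog_arm", "arguments": {
  "moves": [
    [0,0,0,0.7,0,-0.5,32],
    [0,0,0,0,0,0,32],
    [0,0,0,0,0,0,32],
    [0,0,0,0,0,0,65],
    [0,0,0,0,0,0,65],
    [0,0,0,0,0,0,65],
    [0,0,0,0,0,50,65],
    [0,0,0,0,0,50,65],
    [0,0,0,0,0,40,65],
    [0,0,0,0,0,0,65],
    [0,0,0,0,0,0,65],
    [0,0,0,0,0,0,65]
  ]
}}

```text
time: 23.7
tool_pos: [0.5038, -0.0537, 0.3012]
ee_rot: [-3.141, 0.004, -0.0]
wrist_force: [0.1, -0.0, 0.2]
width: 0.0651
```

```bash
python3 - <<'E'
from h import *
o=get_obs();print(o["tool_pos"],o["time"],o["width"])
cal,im=wsnap("w10")
im=im.copy()
cv2.imwrite("pics/w10r.png",cv2.resize(im[130:310,180:340],None,fx=3,fy=3)[:,:,::-1])
for r,z in [(.0155,.077),(.021,.077),(.026,.062),(.031,.038)]:
    P=model(cal,.5046,-.0538,[(r,z)]).astype(int)
    cv2.polylines(im,[P.reshape(-1,1,2)],True,(255,0,0),1)
cv2.imwrite("pics/w10o.png",cv2.resize(im[130:310,180:340],None,fx=3,fy=3)[:,:,::-1])
E
```

```text
[ 0.50383143 -0.05367674  0.30119266] 23.7 0.06513309264727353
```

View pics/w10o.png

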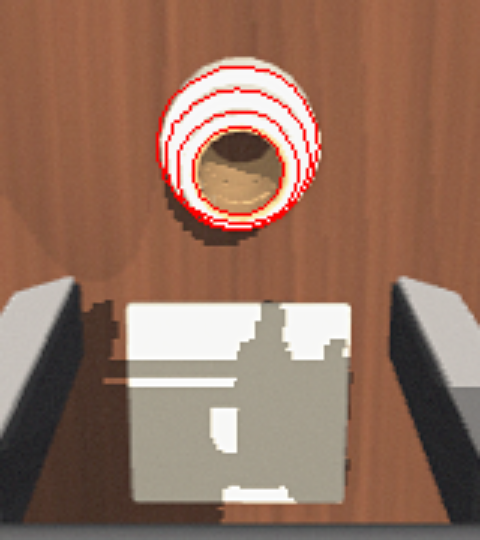

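Stack is concentric with the model outlines. Now the weight.

Request:
{"name": "jog_arm", "arguments": {
  "moves": [
    [0,0,0,12,50,0,60],
    [0,0,0,12,50,0,60],
    [0,0,0,12,50,0,60],
    [0,0,0,12,50,0,60],
    [0,0,0,12,50,0,60],
    [0,0,0,12,50,0,60],
    [0,0,0,12,48,0,60],
    [0,0,0,0,0,-20,60],
    [0,0,0,0,0,0,60],
    [0,0,0,0,0,0,60]
  ]
}}

```text
time: 25.0
tool_pos: [0.5884, 0.2937, 0.2832]
ee_rot: [3.141, 0.001, -0.001]
wrist_force: [-0.6, 0.2, 0.4]
width: 0.0601
```

```bash
python3 - <<'E'
from h import *
o=get_obs();print(o["tool_pos"],o["time"],o["width"])
cal,im=wsnap("w11")
np.set_printoptions(precision=4,suppress=True)
c2=get_calibration("top")
i2=cv2.cvtColor(im,cv2.COLOR_RGB2HSV)
m=((i2[:,:,1]<75)&(i2[:,:,2]<150)&(i2[:,:,2]>40)).astype(np.uint8)
print(fit(cal,m,PROF["weight"],(.592,.297)))
E
```

```text
[0.58842902 0.29370879 0.28317956] 25.0 0.06009474117116363
(array([0.5961, 0.303 ]), array([-0.5, -0.9,  0.5,  0.9]), array([242., 146., 287., 191.]))
```

View pics/w11.png

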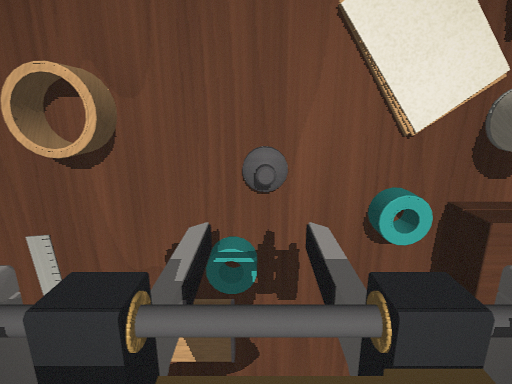

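Request:
{"name": "jog_arm", "arguments": {
  "moves": [
    [0,0,0,7.5,9,-50,60],
    [0,0,0,0,0,-50,60],
    [0,0,0,0,0,-42,60],
    [0,0,0,0,0,0,60],
    [0,0,0,0,0,0,60],
    [0,0,0,0,0,0,60],
    [0,0,0,0,0,0,60]
  ]
}}

```text
time: 25.92
tool_pos: [0.5969, 0.3036, 0.1441]
ee_rot: [-3.14, -0.004, 0.0]
wrist_force: [-0.5, 0.2, -0.4]
width: 0.0598
```

```bash
python3 - <<'E'
from h import *
o=get_obs();print(o["tool_pos"],o["time"],o["width"])
cal,im=wsnap("w12")
im=im.copy()
for r,z in [(.027,0.014),(.011,.04)]:
    P=model(cal,.5961,.303,[(r,z)]).astype(int)
    cv2.polylines(im,[P.reshape(-1,1,2)],True,(255,0,0),1)
cv2.imwrite("pics/w12o.png",im[:,:,::-1])
E
```

```text
[0.59686596 0.30358129 0.14406941] 25.925 0.05984190645363384
```

View pics/w12o.png

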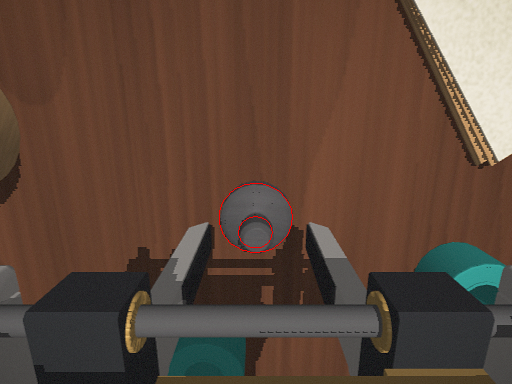

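Fit matches: base (256,216), knob (256,232). Lowering to the knob.

Request:
{"name": "jog_arm", "arguments": {
  "moves": [
    [0,0,0,-0.5,-0.5,-14,60],
    [0,0,0,0,0,0,60],
    [0,0,0,0,0,0,60],
    [0,0,0,0,0,0,60]
  ]
}}

```text
time: 26.48
tool_pos: [0.5956, 0.3028, 0.1276]
ee_rot: [-3.142, -0.0, 0.0]
wrist_force: [0.3, -0.7, 0.2]
width: 0.06
```

Request:
{"name": "jog_arm", "arguments": {
  "moves": [
    [0,0,0,0.5,0,0,10],
    [0,0,0,0,0,0,10],
    [0,0,0,0,0,0,10],
    [0,0,0,0,0,0,10],
    [0,0,0,0,0,0,10],
    [0,0,0,0,0,0,10],
    [0,0,0,0,0,0,10],
    [0,0,0,0,0,30,10],
    [0,0,0,0,0,20,10],
    [0,0,0,0,0,0,10],
    [0,0,0,0,0,0,10]
  ]
}}

```text
time: 27.85
tool_pos: [0.5955, 0.3025, 0.1763]
ee_rot: [3.141, 0.002, -0.0]
wrist_force: [0.1, 0.6, -4.3]
width: 0.0212
```

```bash
python3 - <<'E'
from h import *
o=get_obs();print(o["tool_pos"],o["time"],o["width"],o["wrist_force"])
cal,im=wsnap("w13")
E
```

```text
[0.59552221 0.30251748 0.17628867] 27.85 0.021160191685330978 [ 0.07323063  0.57663355 -4.33724318]
```

View pics/w13.png

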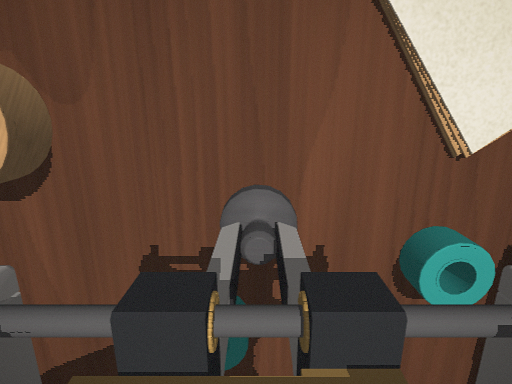

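Request:
{"name": "jog_arm", "arguments": {
  "moves": [
    [0,0,0,0,0,40,10],
    [0,0,0,0,0,30,10],
    [0,0,0,-18,-45,0,10],
    [0,0,0,-18,-45,0,10],
    [0,0,0,-18,-45,0,10],
    [0,0,0,-18,-45,0,10],
    [0,0,0,-18,-45,0,10],
    [0,0,0,0,0,0,10],
    [0,0,0,0,0,-45,10],
    [0,0,0,0,0,-30,10],
    [0,0,0,0,0,0,10],
    [0,0,0,0,0,0,10]
  ]
}}

```text
time: 29.4
tool_pos: [0.5067, 0.0783, 0.1734]
ee_rot: [-3.141, -0.002, 0.001]
wrist_force: [0.3, -0.2, -3.9]
width: 0.0207
```

```bash
python3 - <<'E'
from h import *
o=get_obs();print(o["tool_pos"],o["time"],o["width"],o["wrist_force"])
cal,im=wsnap("w14")
for u in [(222,231),(296.7,231),(295,297.3),(224.7,297.3)]: pass
E
```

```text
[0.50670409 0.07826681 0.17342812] 29.4 0.020696156053023815 [ 0.29944054 -0.23523967 -3.91092681]
```

View pics/w14.png

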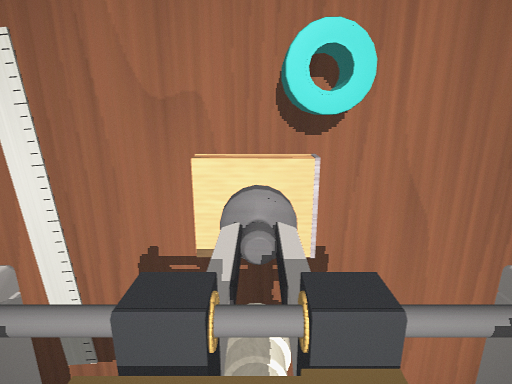

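Request:
{"name": "jog_arm", "arguments": {
  "moves": [
    [0,0,0,-1,-1,-15,10],
    [0,0,0,0,0,-6,10],
    [0,0,0,0,0,0,10],
    [0,0,0,0,0,0,10],
    [0,0,0,0,0,0,10]
  ]
}}

```text
time: 30.08
tool_pos: [0.5052, 0.0767, 0.1519]
ee_rot: [-3.142, -0.001, -0.0]
wrist_force: [-0.6, -0.3, -3.6]
width: 0.021
```

Request:
{"name": "jog_arm", "arguments": {
  "moves": [
    [0,0,0,0,0.5,-1.5,10],
    [0,0,0,0,0,-0.5,10],
    [0,0,0,0,0,0,10],
    [0,0,0,0,0,0,10]
  ]
}}

```text
time: 30.58
tool_pos: [0.505, 0.0772, 0.1497]
ee_rot: [3.141, -0.0, -0.0]
wrist_force: [-0.1, -0.6, -2.5]
width: 0.0209
```

Request:
{"name": "jog_arm", "arguments": {
  "moves": [
    [0,0,0,0,0,-0.7,10],
    [0,0,0,0,0,0,10],
    [0,0,0,0,0,0,10],
    [0,0,0,0,0,0,60],
    [0,0,0,0,0,0,60],
    [0,0,0,0,0,0,60],
    [0,0,0,0,0,40,60],
    [0,0,0,0,0,50,60],
    [0,0,0,0,0,50,60],
    [0,0,0,0,0,0,60],
    [0,0,0,0,0,0,60],
    [0,0,0,0,0,0,60]
  ]
}}

```text
time: 32.08
tool_pos: [0.5043, 0.0772, 0.2865]
ee_rot: [3.141, 0.004, 0.0]
wrist_force: [-0.5, -1.1, -0.2]
width: 0.0602
```

```bash
python3 - <<'E'
from h import *
np.set_printoptions(precision=4,suppress=True)
o=get_obs();print(o["tool_pos"],o["time"],o["width"],o["wrist_force"])
cal,im=wsnap("w15")
i2=cv2.cvtColor(im,cv2.COLOR_RGB2HSV)
m=((i2[:,:,1]<75)&(i2[:,:,2]<150)&(i2[:,:,2]>40)).astype(np.uint8)
print(fit(cal,m,PROF["weight"],(.505,.077),.022))
E
```

```text
[0.5043 0.0772 0.2865] 32.075 0.06023989388102774 [-0.4649 -1.0772 -0.1827]
(array([0.5053, 0.0773]), array([-1.6, -0.9,  1.6,  1. ]), array([237., 156., 282., 203.]))
```

View pics/w15.png

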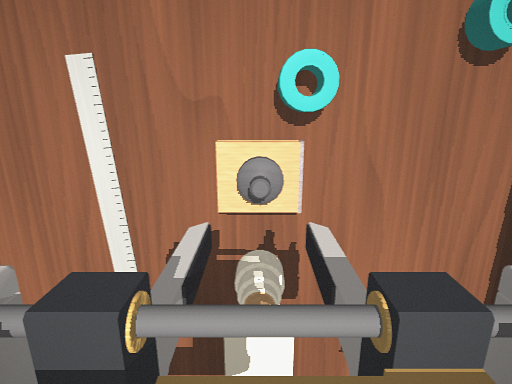

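Weight stands centred on the pad at (260,180). Now the pot.

Request:
{"name": "jog_arm", "arguments": {
  "moves": [
    [0,0,0,3,-50,0,90],
    [0,0,0,3,-50,0,90],
    [0,0,0,3,-50,0,90],
    [0,0,0,3,-50,0,90],
    [0,0,0,3,-50,0,90],
    [0,0,0,3,-50,0,90],
    [0,0,0,3,-50,0,90],
    [0,0,0,3,-50,0,90],
    [0,0,0,3,-50,0,90],
    [0,0,0,3,-50,0,90],
    [0,0,0,0,0,0,90],
    [0,0,0,0,0,0,90]
  ]
}}

```text
time: 33.62
tool_pos: [0.5348, -0.4223, 0.2872]
ee_rot: [-3.139, 0.002, -0.0]
wrist_force: [0.2, 0.4, 0.1]
width: 0.0898
```

```bash
cat >> h.py <<'E'
def yellow(im):
    h=cv2.cvtColor(im,cv2.COLOR_RGB2HSV)
    return ((h[:,:,0]>20)&(h[:,:,0]<35)&(h[:,:,1]>200)&(h[:,:,2]>120)).astype(np.uint8)
E
python3 - <<'E'
from h import *
np.set_printoptions(precision=4,suppress=True)
o=get_obs();print(o["tool_pos"],o["time"],o["width"],o["wrist_force"])
cal,im=wsnap("w16")
print(fit(cal,yellow(im),[(.03,.04),(.03,.045)],(.535,-.4287)))
E
```

```text
[ 0.5348 -0.4223  0.2872] 33.625 0.08979180269073132 [0.2464 0.3749 0.0875]Traceback (most recent call last):
  File "<stdin>", line 5, in <module>
  File "h.py", line 21, in fit
    best=min(range(1,n),key=lambda i:np.hypot(*(C[i]-u)) if S[i,4]>150 else 1e9)
ValueError: min() iterable argument is empty
```

View pics/w16.png

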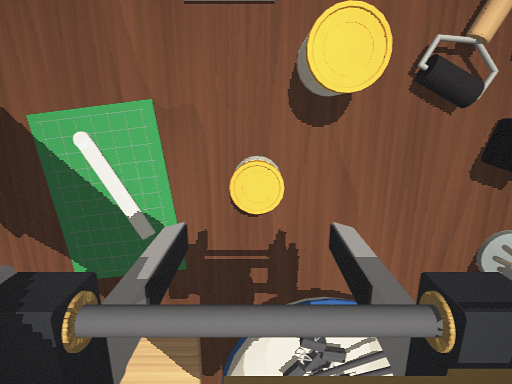

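```bash
sed -i 's/>200)&(h\[:,:,2\]>120/>130)\&(h[:,:,2]>150/' h.py
python3 - <<'E'
from h import *
np.set_printoptions(precision=4,suppress=True)
im=cv2.imread("pics/w16.png")[:,:,::-1].copy();cal=get_calibration("wrist")
print(fit(cal,yellow(im),[(.03,.04),(.03,.045)],(.535,-.4287)))
print(fit(cal,yellow(im),[(.037,.075),(.037,.08)],(.62,-.3)))
print(atz(cal,(320,298),.06),atz(cal,(230,360),.06))
E
```

```text
(array([ 0.5335, -0.4274]), array([-0.7, -0.7,  0.7,  0.8]), array([230., 161., 283., 213.]))
(array([ 0.6153, -0.2919]), array([-1.5, -0.3,  1.4,  0.5]), array([308.,   0., 391.,  92.]))
[ 0.6076 -0.5558  0.06  ] [ 0.5006 -0.6443  0.06  ]
```

Request:
{"name": "jog_arm", "arguments": {
  "moves": [
    [0,0,0,-1,-5,-50,90],
    [0,0,0,0,0,-50,90],
    [0,0,0,0,0,-50,90],
    [0,0,0,0,0,-16,90],
    [0,0,0,0,0,0,90],
    [0,0,0,0,0,0,90],
    [0,0,0,0,0,0,90],
    [0,0,0,0,0,0,90]
  ]
}}

```text
time: 34.67
tool_pos: [0.5345, -0.4283, 0.1246]
ee_rot: [3.14, -0.002, -0.0]
wrist_force: [-0.2, 1.0, 0.5]
width: 0.09
```

```bash
python3 - <<'E'
from h import *
np.set_printoptions(precision=4,suppress=True)
o=get_obs();print(o["tool_pos"],o["time"],o["width"],o["wrist_force"])
cal,im=wsnap("w17")
print(fit(cal,yellow(im),[(.03,.04),(.03,.045)],(.535,-.4287)))
E
```

```text
[ 0.5345 -0.4283  0.1246] 34.675 0.08996122898844937 [-0.1911  0.9831  0.516 ]
(array([ 0.5334, -0.421 ]), array([ -1.4, -13.9,   1.4,  16.4]), array([204., 197., 306., 266.]))
```

View pics/w17.png

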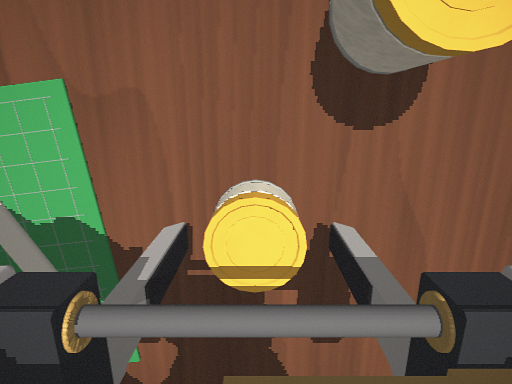

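Request:
{"name": "jog_arm", "arguments": {
  "moves": [
    [0,0,0,0,0,-12,90],
    [0,0,0,0,0,-6,90],
    [0,0,0,0,0,0,90],
    [0,0,0,0,0,0,90],
    [0,0,0,0,0,0,50],
    [0,0,0,0,0,0,50],
    [0,0,0,0,0,0,50],
    [0,0,0,0,0,0,50],
    [0,0,0,0,0,0,50],
    [0,0,0,0,0,0,50]
  ]
}}

```text
time: 35.98
tool_pos: [0.5338, -0.4278, 0.105]
ee_rot: [3.141, 0.0, -0.0]
wrist_force: [-0.4, 0.7, 2.0]
width: 0.06
```

Request:
{"name": "jog_arm", "arguments": {
  "moves": [
    [0,0,0,0,0,50,50],
    [0,0,0,0,0,50,50],
    [0,0,0,0,0,20,50],
    [0,0,0,-6,49,0,50],
    [0,0,0,-6,49,0,50],
    [0,0,0,-6,49,0,50],
    [0,0,0,-6,49,0,50],
    [0,0,0,-5,49,0,50],
    [0,0,0,0,0,0,50],
    [0,0,0,0,0,0,50],
    [0,0,0,0,0,0,50]
  ]
}}

```text
time: 37.35
tool_pos: [0.505, -0.1839, 0.2242]
ee_rot: [-3.142, 0.001, -0.001]
wrist_force: [-0.5, -0.3, -2.2]
width: 0.06
```

```bash
python3 - <<'E'
from h import *
np.set_printoptions(precision=4,suppress=True)
o=get_obs();print(o["tool_pos"],o["time"],o["width"],o["wrist_force"])
cal,im=wsnap("w18")
im=im.copy()
for cx,cy in [(.505,-.183)]:
    P=np.array([proj(cal,[cx+a*.05,cy+b*.05,.008]) for a,b in [(1,1),(1,-1),(-1,-1),(-1,1)]]).astype(int)
    cv2.polylines(im,[P.reshape(-1,1,2)],True,(255,0,0),1)
cv2.imwrite("pics/w18o.png",im[:,:,::-1])
# tile from w10
dt=o["tool_pos"]-np.array([.50383,-.05368,.30119]); c=dict(cal);c["t"]=cal["t"]+cal["R"]@dt
print([atz(c,u,.008)[:2] for u in [(222,231),(296.7,231),(295,297.3),(224.7,297.3)]])
E
```

```text
[ 0.505  -0.1839  0.2242] 37.35 0.059960824504517646 [-0.5447 -0.2685 -2.1854]
[array([ 0.4561, -0.1313]), array([ 0.555 , -0.1314]), array([ 0.5558, -0.2319]), array([ 0.4566, -0.2318])]
```

View pics/w18o.png

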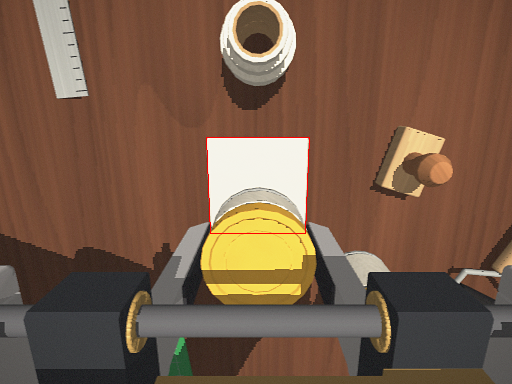

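Request:
{"name": "jog_arm", "arguments": {
  "moves": [
    [0,0,0,0,0.5,-50,50],
    [0,0,0,0,0,-35,50],
    [0,0,0,0,0,-15,50],
    [0,0,0,0,0,0,50],
    [0,0,0,0,0,0,50],
    [0,0,0,0,0,0,50],
    [0,0,0,0,0,0,50]
  ]
}}

```text
time: 38.28
tool_pos: [0.5055, -0.1825, 0.126]
ee_rot: [3.141, -0.002, 0.0]
wrist_force: [-0.5, -0.4, -1.5]
width: 0.0599
```

Request:
{"name": "jog_arm", "arguments": {
  "moves": [
    [0,0,0,0,0,-8,50],
    [0,0,0,0,0,-2,50],
    [0,0,0,0,0,0,50],
    [0,0,0,0,0,0,50],
    [0,0,0,0,0,0,50]
  ]
}}

```text
time: 38.9
tool_pos: [0.5051, -0.1823, 0.1149]
ee_rot: [3.141, -0.0, 0.0]
wrist_force: [0.2, -0.3, -1.4]
width: 0.0595
```

Request:
{"name": "jog_arm", "arguments": {
  "moves": [
    [0,0,0,0,0,-1.5,50],
    [0,0,0,0,0,0,50],
    [0,0,0,0,0,0,50],
    [0,0,0,0,0,0,50]
  ]
}}

```text
time: 39.4
tool_pos: [0.505, -0.1823, 0.1133]
ee_rot: [3.142, -0.0, -0.0]
wrist_force: [-0.0, -0.2, -1.9]
width: 0.0596
```

Now release, lift and back off toward the start pose for a clear view.

Request:
{"name": "jog_arm", "arguments": {
  "moves": [
    [0,0,0,0,0,-0.5,50],
    [0,0,0,0,0,0,50],
    [0,0,0,0,0,0,90],
    [0,0,0,0,0,0,90],
    [0,0,0,0,0,0,90],
    [0,0,0,0,0,40,90],
    [0,0,0,0,0,50,90],
    [0,0,0,0,0,50,90],
    [0,0,0,0,0,50,90],
    [0,0,0,0,0,0,90],
    [0,0,0,0,0,0,90],
    [0,0,0,0,0,0,90]
  ]
}}

```text
time: 40.9
tool_pos: [0.5044, -0.182, 0.3005]
ee_rot: [-3.14, 0.004, -0.0]
wrist_force: [-0.7, -0.5, -0.6]
width: 0.09
```

```bash
python3 - <<'E'
from h import *
np.set_printoptions(precision=4,suppress=True)
o=get_obs();print(o["tool_pos"],o["time"],o["width"],o["wrist_force"])
cal,im=wsnap("w19")
print(fit(cal,yellow(im),[(.03,.04),(.03,.045)],(.505,-.182),.008))
E
```

```text
[ 0.5044 -0.182   0.3005] 40.9 0.08999990278964971 [-0.6737 -0.4966 -0.614 ]
(array([ 0.5055, -0.1813]), array([-1.5, -0.1,  1.5,  0.2]), array([234., 154., 285., 207.]))
```

View pics/w19.png

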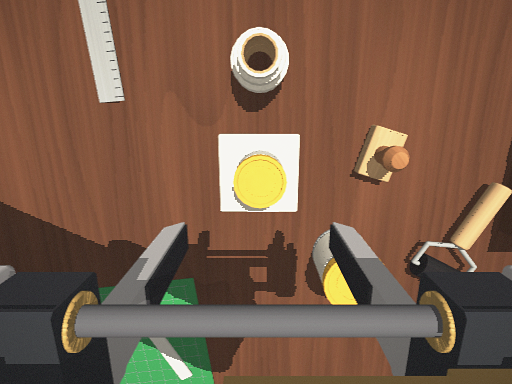

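Pot is centred on the tile at (259,180). I'll retreat and do a final check with the top and scene cameras.

Request:
{"name": "jog_arm", "arguments": {
  "moves": [
    [0,0,-0.1,-25,-35,0,90],
    [0,0,-0.1,-25,-35,0,90],
    [0,0,-0.1,-25,-35,0,90],
    [0,0,-0.1,-25,-35,0,90],
    [0,0,-0.1,-25,-35,0,90],
    [0,0,-0.1,-25,-35,0,90],
    [0,0,-0.1,-25,-35,0,90],
    [0,0,-0.1,-25,-35,0,90],
    [0,0,0,0,0,0,90],
    [0,0,0,0,0,0,90],
    [0,0,0,0,0,0,90]
  ]
}}

```text
time: 42.32
tool_pos: [0.3057, -0.4613, 0.3025]
ee_rot: [-3.141, 0.0, -0.798]
wrist_force: [0.9, -0.1, 0.9]
width: 0.0901
```

```bash
python3 - <<'E'
from h import *
np.set_printoptions(precision=4,suppress=True)
o=get_obs();print(o["tool_pos"],o["time"],o["qvel"])
T=snapshot("top");S=snapshot("scene");ct=get_calibration("top");cs=get_calibration("scene")
out=[]
for im,c,(y0,y1,x0,x1) in [(T,ct,(130,285,90,430)),(S,cs,(80,330,170,430))]:
    out.append((im.copy(),c,(y0,y1,x0,x1)))
for i,(im,c,b) in enumerate(out):
    im=cv2.resize(im[b[0]:b[1],b[2]:b[3]],None,fx=2.3,fy=2.3,interpolation=cv2.INTER_CUBIC)
    cv2.imwrite(f"pics/fin{i}.png",im[:,:,::-1])
for z in [.022]:pass
print("pot",fit(ct,yellow(T),[(.03,.04),(.03,.045)],(.505,-.182),.008),"tall",fit(ct,yellow(T),[(.037,.075),(.037,.08)],(.615,-.292)))
for k in["stamp","parcel_roll","tall_tin"]:
    look=look_for(k,"scene");print(k,[np.round(d["bbox"]) for d in look[:1]])
snapshot("top")
for k in["stamp","parcel_roll","tall_tin"]:
    look=look_for(k,"top");print(k,[np.round(d["bbox"]) for d in look[:2]])
E
```

```text
[ 0.3057 -0.4613  0.3025] 42.325 [ 0.0046 -0.005  -0.0027 -0.0013 -0.001   0.0009]
pot (array([ 0.5076, -0.1833]), array([-0.2, -0.6,  0.2,  0.6]), array([305., 199., 326., 219.])) tall (array([ 0.6168, -0.2929]), array([-0.5, -0.1,  0.5,  0.1]), array([342., 156., 368., 182.]))
stamp [array([196., 160., 212., 190.])]
parcel_roll [array([382., 244., 430., 295.])]
tall_tin [array([186., 123., 208., 160.])]
stamp [array([292., 151., 312., 171.])]
parcel_roll [array([103., 239., 142., 275.])]
tall_tin [array([336., 156., 371., 186.])]
```

View pics/fin0.png

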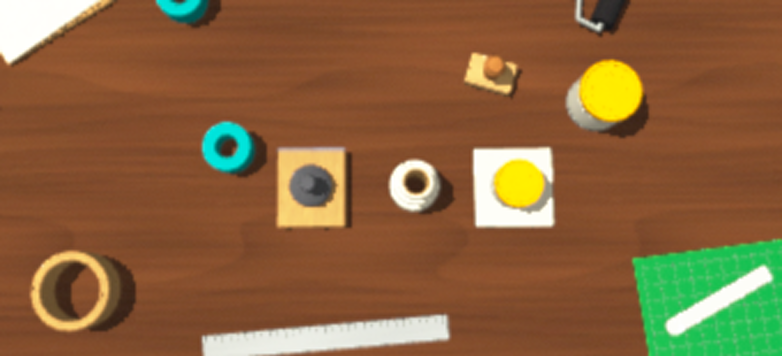

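View pics/fin1.png

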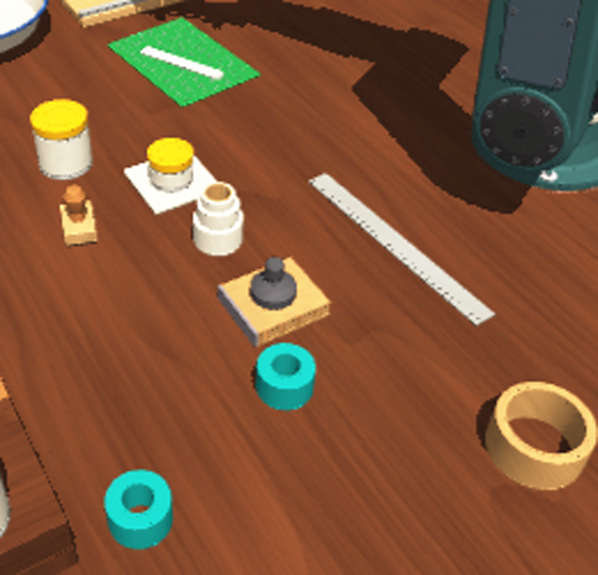

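Both final views show the pot on the tile, the straight three-roll stack and the weight on the pad. The bystanders look the same as in the first crop.

```bash
python3 -c "
from bench import *
print(close_job())"
```

```text
the job is handed in; nothing more can be done
None
```

I set the place as asked and handed the job in at about 43 s of the 128 s allowed. No verdict is reported, so the figures below are my own checks.

- **Rolls:** The large roll stands at about (0.5046, -0.0535), within 2 mm of midway between tile and pad. In the wrist camera the medium and small rolls showed no visible offset from their model outlines.
- **Weight:** It measured (0.505, 0.077), within about 1 mm of the pad's centre.
- **Pot:** It measured (0.5055, -0.181) by the wrist camera and (0.508, -0.183) by the top camera. Those two differ by about 3 mm, and both are within 3 mm of the tile's centre at about (0.506, -0.183).
- **Bystanders and arm:** The tall tin, stamp and parcel-tape roll look unmoved in the final pictures. The arm was clear of everything and all but still when I handed in.

One early disagreement: the network's first box put the large roll about 9 mm off in y compared with the wrist camera. I used the wrist value, which a second, closer look confirmed.

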